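# Reset a vent damper stay to its second hole

### The job

The slide damper of the little fume-extraction port is held shut by its perforated stay. Take the stay by its black ball knob, lift it off the brass pin, draw the damper open and drop the second round hole (counted from the long slot, so the one nearest the damper) over the pin, so that the stay lies flat again with the pin through it; then let go. The pin has been reclamped somewhere along its sill, so feel for the hole, never press or push hard against the pin, and leave the other things on the bench where they stand.

Things in the scene. Friction and masses are not known exactly. Their poses are not given: they have to be found in the camera images.
- damper_base: Fixed extraction port: dark plate 298 x 110 x 8 mm with a white box duct (90 x 84 mm, 57 mm high over all) at one end, a steel sill block at the other. Origin on the bench under the stay's hinge when the damper is shut; x runs from duct to sill, the way the damper opens; z up. Plate x = -106 to 192 mm, duct with damper rails -98 to 24 mm, black hose stub to -108 mm.
- sill: Steel block 60 x 34 x 44 mm; origin mid-underside, at x = 156 mm of damper_base, 8 mm above the bench, same axes. On it stands the brass pin (9 mm thick, flat end 14.5 mm above the block), clamped at y = 0 anywhere from x = -14 to +14 mm; its place is not measured. It is spring-backed: pressed from above it gives from 1.5 N at 3 N per mm and bottoms after 6 mm; sideways it is rigid.
- sill_mid (a point): Middle of the sill's top face, 52 mm above the bench.
- stay: Perforated aluminium bar 211 x 24 x 5 mm, about 0.16 kg, hinged on the damper's front edge. Origin on the hinge axis (mid-thickness, 57.5 mm above the bench); x along the bar to the knob, z up when flat. Swings up from flat to 0.9 rad, falls back by its weight; side play 0.012 rad each way. Along x: round holes (11 mm) at 76 and 116 mm, slot 132 to 177 mm (holds the pin at the start), knob 204 mm, end 216 mm.
- stay_knob (a point): Centre of the black ball knob (22 mm across) on a short stem, 28.5 mm above the bar's mid-plane, 204 mm from the hinge; 86 mm above the bench when the stay is flat.
- stay_hole2 (a point): Centre, on the bar's underside, of the second round hole from the slot: the one to go over the pin. Flat, the underside is 55 mm above the bench and the pin reaches 11.5 mm above it. Metal between two holes resting on the pin holds the bar tilted by 0.09 to 0.18 rad until a hole comes over the pin and the bar falls flat.
- gate (a joint): Opening of the slide damper in m: 0 shut (0 to 0.003 at the start), 0.105 end stop. The stay's hinge rides on it, so the knob draws it; friction about 2 N, it stays where left. With the second hole over the pin it reads 0.080 plus the pin's offset along x from the sill's middle (so 0.066 to 0.094, 1 mm play); with the first hole 0.040 less.
- solder_spool: Blue spool with white winding, 53 mm wide, 40 mm high, standing loose; leave alone.
- loupe: Black loupe, 38 mm wide, 28 mm high, standing loose; leave alone.
- jar_grease: White jar with black cap, 38 mm wide, 40 mm high, standing loose; leave alone.

How it is judged:
On the way:
1. the stay is lifted clear of the pin (tilted up more than 0.09 rad) (angle between stay's own z axis and vertical above 0.09 rad), for 0.1 s.
At the end, for the whole second after the job is handed in: The stay lies flat (within 0.02 rad) at rest with the pin through its second round hole, the damper therefore open 62 to 98 mm, and the knob is let go (value of joint gate between 0.062 and 0.098 m and angle between stay's own z axis and vertical below 0.02 rad and linear speed of stay below 0.01 m/s and contact force between the fingers and stay below 0.1 N); the robot touches nothing.
It fails at once if the stay is pressed or pushed against the pin or sill with more than 20 N (contact force between stay and sill above 20 N).
It fails at once if a bystander (spool, loupe, jar) is shifted more than 20 mm (distance of any of solder_spool, loupe, jar_grease from where it was at the start of the episode above 0.02 m).
It also fails if it takes over 56 s, if anything falls off the work surface, if the arm or the gripper's body presses on something with over 40 N, if the wrist force passes 120 N, or if a joint passes its speed limit or range.

### The arm

A 7-joint arm with a two-finger parallel gripper is mounted at the origin on a cart in front of the work surface, level with it; the furniture and walls round the work are solid. World frame = base frame: x ahead of the robot, y to its left, z up, the work surface at z = 0. Lengths are in m, angles in rad, forces in N, time in s.
With the tool pointing down it reaches from about 0.425 to 0.95 m from the base axis. Payload 16.7 kg.
Tool frame: the origin (TCP) lies between the finger pads; the fingertips stand 17 mm ahead of it and the grasp point (between the pads) lies 2 mm behind it (r.tip_extent is the distance from the TCP to the fingertips, in m); x points along the fingers, z is the direction in which the jaws open and shut, and the axes are right-handed (so a half turn about x gives the same grasp; the last joint's range is limited). The gripper opens to 94 mm and grips with 3 to 60 N. Pads are 16 mm wide; open, the fingers measure 119 mm over their backs; the gripper's body (75 mm by 177 mm) begins 78 mm behind the grasp point.
Start: joints at [-1.327, 0.426, 0.074, 1.606, -0.034, 1.111, -0.067], TCP at [0.258, 0.624, 0.189] pointing down, gripper open.
Joint ranges: [-2.85, 2.85], [-0.5, 2.14], [-1.23, 1.37], [0.21, 2.46], [-1.02, 4.16], [0.16, 2.05], [-2.73, 2.73]. Speed limits (rad/s): [1.89, 1.89, 2.39, 2.39, 3.01, 3.01, 3.01].

### API

Orientations are given as a unit quaternion [x, y, z, w].
In Python, from workcell import r gives the robot as it stands.
- The arm moves only by the shell command python3 -m crank 'ROWS' [FORCE]. ROWS is a JSON object of lists of equal length, an entry for each row: "claw": the gripper's target within -1 to 1 (shut at 1, half-way at 0, fully open at -1); "xyz": the shift along the world's x, y, z in units of 30 mm (1.0 is 30 mm), a list of three; "twist": the turn about the world's z in units of 6 degrees (1.0 is 6 degrees). A call has 1 to 20 rows; each row is the pose to reach, as a shift and turn from the pose commanded when the call began; what a row does not reach only later rows make up. A row lasts 1/12 s, in which the tool goes at most 41.7 mm and 7.16 degrees, less where a joint would pass 70% of its speed; a pose out of reach is approached as far as the arm can. A call with a gripper value outside its range is refused whole. The fingers move at their own pace and stop on an object; FORCE is the grip in N (left out, the last holds). Time passes only in rows, so rows that repeat a pose let the fingers close. It gives the time, the measured TCP pose, the force and the opening at its end, in the units of the state.
- r.get_state(): the state, without advancing time (a new reading comes with each control period).
- r.capture(name): name is "scene" or "top" or "wrist"; returns a dict with "img" (400x640x3 uint8, red, green, blue), "vertical_fov" (degrees; the focal length in pixels is half the picture's height over the tangent of half this angle, whatever the lens; pixels are square), "cx", "cy" (the principal point, pixels), "R" (3x3) and "t" (3): a world point X has camera coordinates R X + t. Camera axes: x right, y down, z forward; pixel columns grow to the right and rows downward; lengths in m; the calibration is good to about 2 mm. A picture is of the moment at which its call begins. There is no depth.
- r.job_done(): hands the job in, once; it reports no verdict.
Trained networks look in a picture, given as the dict that the camera call returned (one of the last four; its "shot" number tells which), for a name from the list of things; names that differ only in an ending like _2 or _b are one class to them, and where a whole thing is asked for, a point or a joint stands for the part that bears it (a point fixed in the world has none). Each returns a list of dicts, best first, with "confidence" (0 to 1); they miss things now and then, are a little off and sometimes report something else, mostly with a low value. They report only what shows in the picture. A call takes as long as a camera call.
- r.find_in(query, picture): "xyz" ([x, y, z] in m, in world coordinates, good to about 4 mm: the middle of the surface that is visible of it).
- r.outline_of(query, picture): "pixels" (400x640 bool, what is visible of it).
The state is a dict: "clock": time; "joint_pos": joint angles; "joint_vel": joint speeds; "tau": joint torques, N m; "position": TCP position; "tool_rot": TCP orientation; "ft_force": force on the tool from outside, world axes, zero at the start; "wrist_torque": the same for the moment, N m; "width": finger opening in m.
Only numpy, scipy, OpenCV 4.12 (cv2) and the standard library are available. Lean on these libraries where they do the work, as an engineer would, in place of code of your own. Each camera call takes 0.05 s, during which the arm holds its last target.

## Working session

There is one attempt and no reset: what is moved stays moved. The work goes in short steps, Python scripts to look and compute and a shell command to move; the robot and the scene stay as the last step left them, time stands still between calls to the robot, and variables do not carry over. Pictures are saved under pics/ and viewed, and the job is handed in when it is done.

```bash
mkdir -p pics; ls; cat > h.py <<'E'
import numpy as np, cv2
from workcell import r
def save(p,n):
    cv2.imwrite('pics/'+n,cv2.cvtColor(p['img'],cv2.COLOR_RGB2BGR))
def K(p):
    f=200/np.tan(np.radians(p['vertical_fov'])/2); return f
def proj(p,X):
    c=np.array(p['R'])@np.array(X)+np.array(p['t']); f=K(p); return p['cx']+f*c[0]/c[2],p['cy']+f*c[1]/c[2]
def ray(p,u,v,z):
    R=np.array(p['R']);t=np.array(p['t']);o=-R.T@t
    d=R.T@np.array([(u-p['cx'])/K(p),(v-p['cy'])/K(p),1]); s=(z-o[2])/d[2]; return o+s*d
E
python3 - <<'E'
from h import *
s=r.get_state(); print({k:np.round(v,4) for k,v in s.items()})
for n in ['scene','top']:
    p=r.capture(n); save(p,n+'0.png'); print(n,-np.array(p['R']).T@np.array(p['t']))
    for q in ['stay_knob','stay','stay_hole2','sill_mid','sill','damper_base','solder_spool','loupe','jar_grease','gate']:
        try: print(q,[(np.round(d['xyz'],4),round(d['confidence'],2)) for d in r.find_in(q,p)][:2])
        except Exception as e: print(q,e)
E
```

```text
pics
{'clock': np.float64(0.0), 'joint_pos': array([-1.3275,  0.4267,  0.0738,  1.6066, -0.0341,  1.1108, -0.0671]), 'joint_vel': array([-0.0001,  0.0014, -0.0003,  0.0012,  0.0009, -0.0001, -0.    ]), 'tau': array([ 3.40000e-03, -9.35822e+01,  3.66890e+00, -4.54186e+01,
       -4.86000e-02,  2.08000e-02,  1.00000e-04]), 'position': array([0.2582, 0.6231, 0.188 ]), 'tool_rot': array([-0.3931,  0.5883,  0.3925,  0.5876]), 'ft_force': array([ 0.1973, -0.0498, -0.8693]), 'wrist_torque': array([ 0.011 , -0.0496,  0.0331]), 'width': np.float64(0.0942)}
scene [-0.42628804 -0.80276056  0.71917545]
stay_knob [(array([ 0.4752, -0.0428,  0.0567]), 0.64)]
stay [(array([ 0.4788, -0.0406,  0.0557]), 0.77)]
stay_hole2 [(array([ 0.475 , -0.0419,  0.0591]), 0.85)]
sill_mid [(array([ 0.4714, -0.0857,  0.0348]), 0.79)]
sill [(array([ 0.4653, -0.0799,  0.0369]), 0.63)]
damper_base [(array([0.4685, 0.0402, 0.0232]), 0.82), (array([ 0.6214, -0.1331,  0.0285]), 0.25)]
solder_spool [(array([ 0.6189, -0.1353,  0.0242]), 0.76)]
loupe [(array([0.6373, 0.1184, 0.0147]), 0.44)]
jar_grease [(array([ 0.4354, -0.4
[... 192 characters left out ...]
  0.0602]), 0.93), (array([0.4782, 0.0378, 0.047 ]), 0.74)]
stay [(array([ 0.4802, -0.0129,  0.0627]), 0.94)]
stay_hole2 [(array([ 0.4771, -0.0193,  0.061 ]), 0.81), (array([0.478 , 0.0985, 0.0523]), 0.67)]
sill_mid [(array([ 0.4795, -0.0724,  0.051 ]), 0.76)]
sill [(array([ 0.4782, -0.0725,  0.0523]), 0.65), (array([ 0.4787, -0.0142,  0.0615]), 0.27)]
damper_base [(array([0.4788, 0.0406, 0.0481]), 0.78), (array([0.6447, 0.1265, 0.0297]), 0.71)]
solder_spool [(array([ 0.6323, -0.1261,  0.0404]), 0.57)]
loupe [(array([0.6471, 0.1262, 0.028 ]), 0.5)]
jar_grease [(array([ 0.4473, -0.4628,  0.0435]), 0.71)]
gate [(array([0.4765, 0.0983, 0.0525]), 0.7), (array([ 0.4771, -0.018 ,  0.0607]), 0.62)]
```

View pics/scene0.png

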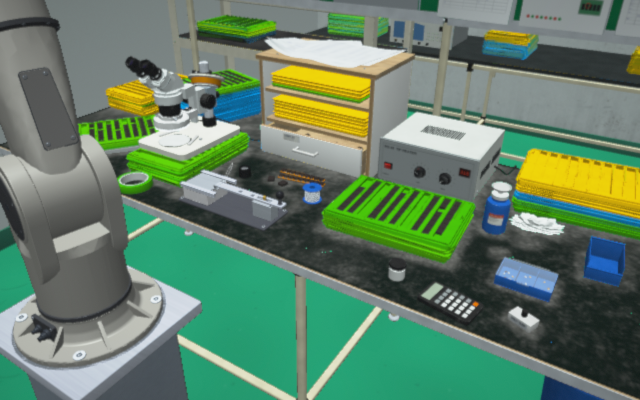

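View pics/top0.png

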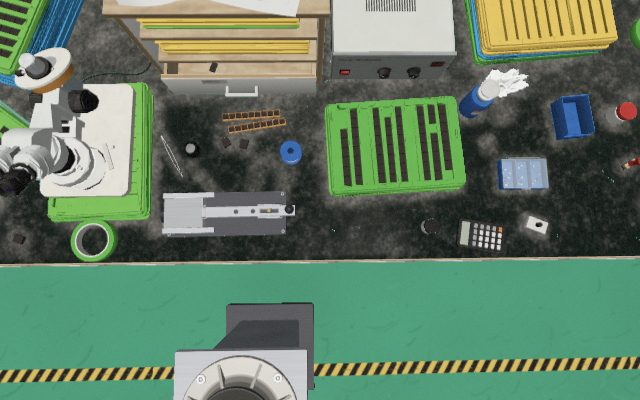

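Scene: port with duct on the left at (190,190), knob near (280,200). Top: stay runs along row ~211 from col 205 to the knob at ~(290,210). I'll enlarge the top view and measure.

```bash
python3 - <<'E'
from h import *
p=r.capture('top'); 
c=cv2.cvtColor(p['img'][180:245,150:310],cv2.COLOR_RGB2BGR); cv2.imwrite('pics/topz.png',cv2.resize(c,None,fx=5,fy=5,interpolation=cv2.INTER_CUBIC))
print('f',K(p))
for u,v,z in [(290,210,.086),(291,210,.086),(268,211,.0665),(162,237,.008),(162,191,.008),(285,191,.008),(285,236,.008)]: print(u,v,ray(p,u,v,z).round(4))
p=r.capture('scene'); c=cv2.cvtColor(p['img'][150:240,160:310],cv2.COLOR_RGB2BGR); cv2.imwrite('pics/scz.png',cv2.resize(c,None,fx=5,fy=5,interpolation=cv2.INTER_CUBIC))
E
```

```text
f 390.5934451712739
290 210 [ 0.4822 -0.1254  0.086 ]
291 210 [ 0.4822 -0.1277  0.086 ]
268 211 [ 0.4823 -0.0724  0.0665]
162 237 [0.426 0.196 0.008]
162 191 [0.5414 0.2006 0.008 ]
285 191 [ 0.5385 -0.1089  0.008 ]
285 236 [ 0.425  -0.1087  0.008 ]
```

View pics/topz.png

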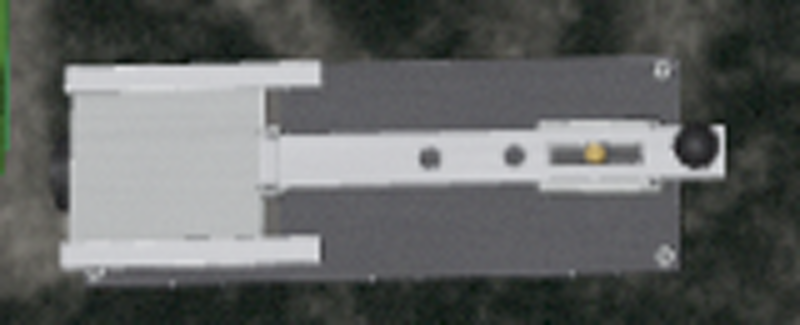

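View pics/scz.png

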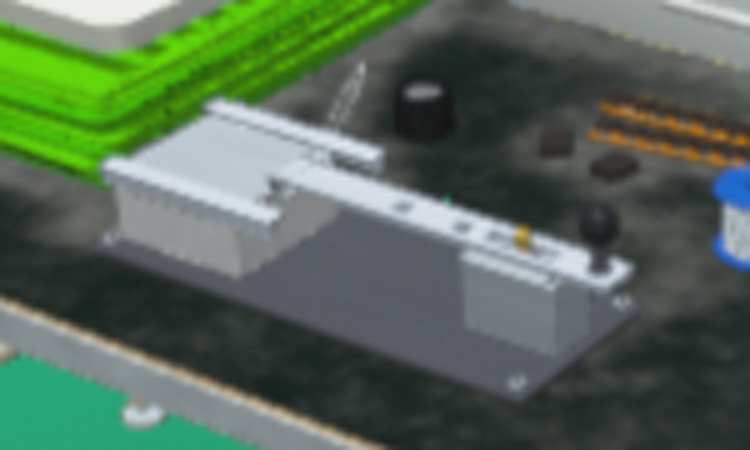

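The enlarged top view shows the knob at about (289.1,209.1), the pin (268.9,210.5), and holes at (252.8,211) and (236,211.6) in full-image pixels. Next I fit the pose from these.

```bash
cat > fit.py <<'E'
from h import *
from scipy.optimize import least_squares
p=r.capture('top')
# (u,v) zoom coords -> (stay x, z)
F=[((696,146),204,.086),((514,155.5),116,.060),((430,158),76,.060),((548,154),132,.060),((643,153),177,.060),((723,151),216,.060)]
uv=np.array([[150+(a[0]+.5)/5-.5,180+(a[1]+.5)/5-.5] for a,_,_ in F])
def W(q,s,z): return [q[0]+np.sin(q[2])*s/1000,q[1]-np.cos(q[2])*s/1000,z]
res=lambda q: np.ravel([np.subtract(proj(p,W(q,s,z)),o) for (_,s,z),o in zip(F,uv)])
o=least_squares(res,[.48,.08,0]); q=o.x
print(q,o.fun.reshape(-1,2).round(2)); print('knob',W(q,204,.086))
pin=ray(p,150+595.5/5-.5,180+153.5/5-.5,.0665); print('pin',pin,'s',(q[1]-pin[1])*1000)
for u in (538,660): print('sill',(q[1]-ray(p,150+u/5-.5,210.5,.052)[1])*1000)
for u in (680,):print('plate end',(q[1]-ray(p,150+u/5-.5,210.5,.008)[1])*1000)
E
python3 fit.py
```

```text
[0.48259085 0.08134983 0.0121401 ] [[ 0.02 -0.02]
 [-0.    0.02]
 [-0.07 -0.1 ]
 [-0.06  0.17]
 [-0.13 -0.05]
 [ 0.24 -0.02]]
knob [np.float64(0.4850673733898577), np.float64(-0.12263513616620196), 0.086]
pin [ 0.48419504 -0.07380074  0.0665    ] s 155.1505746449257
sill 126.06348642909676
sill 184.56826838655556
plate end 191.42597574962517
```

```bash
python3 - <<'E'
from h import *
from scipy.spatial.transform import Rotation as R
s=r.get_state(); m=R.from_quat(s['tool_rot']).as_matrix(); print(m.round(3)); a=np.degrees(np.arctan2(m[1,2],m[0,2])); print('jaw yaw',a, s['joint_pos'])
print((np.array([.4851,-.1226,.19])-s['position'])/.03)
E
```

```text
[[-0.    -0.924  0.383]
 [-0.     0.383  0.924]
 [-1.     0.    -0.   ]]
jaw yaw 67.49212286712654 [-1.32749788  0.42610685  0.0739027   1.60600266 -0.03411159  1.11081493
 -0.06707261]
[  7.55764631 -24.87146015   0.04462931]
```

```bash
python3 -m crank '{"claw":[-1,-1,-1,-1,-1,-1,-1,-1,-1,-1,-1,-1,-1,-1],"xyz":[[0.2,-0.5,0.5],[0.5,-1.4,1],[0.8,-2.4,1.5],[1.1,-3.4,1.5],[1.4,-4.4,1.5],[1.7,-5.4,1.5],[2,-6.4,1.5],[2.3,-7.4,1.5],[2.6,-8.4,1.5],[2.9,-9.4,1.5],[3.2,-10.4,1.5],[3.5,-11.4,1.5],[3.8,-12.4,1.5],[3.8,-12.4,1.5]],"twist":[-0.2,-0.6,-1,-1.5,-2,-2.5,-3,-3.5,-4,-4.5,-5,-5.5,-6,-6]}' 10
```

```text
clock: 2.42
position: [0.3739, 0.2465, 0.234]
tool_rot: [-0.189, 0.681, 0.189, 0.682]
ft_force: [1.2, 0.4, 0.4]
width: 0.0939
```

```bash
python3 -m crank '{"claw":[-1,-1,-1,-1,-1,-1,-1,-1,-1,-1,-1,-1,-0.5,-0.4,-0.4,-0.4],"xyz":[[0.4,-0.6,0],[0.9,-1.6,0],[1.4,-2.7,0],[1.8,-3.8,0],[2.2,-4.9,0],[2.5,-6,0],[2.8,-7.1,0],[3.1,-8.2,0],[3.3,-9.3,-0.2],[3.5,-10.4,-0.5],[3.7,-11.4,-0.8],[3.77,-12.1,-1],[3.77,-12.45,-1.2],[3.77,-12.45,-1.2],[3.77,-12.45,-1.2],[3.77,-12.45,-1.2]],"twist":[-0.2,-0.6,-1,-1.5,-2,-2.5,-3,-3.5,-4,-4.5,-4.8,-5,-5.1,-5.1,-5.1,-5.1]}'
python3 - <<'E'
from h import *
s=r.get_state(); print(s['position'],s['ft_force'],s['width'],s['joint_pos'].round(2) if hasattr(s['joint_pos'],'round') else s['joint_pos'])
p=r.capture('wrist'); save(p,'w1.png')
print(-np.array(p['R']).T@np.array(p['t']), proj(p,[.4851,-.1226,.086]))
print([(np.round(d['xyz'],4),round(d['confidence'],2)) for d in r.find_in('stay_knob',p)])
E
```

```text
clock: 3.75
position: [0.4857, -0.1206, 0.1979]
tool_rot: [-0.006, 0.707, 0.006, 0.707]
ft_force: [0.1, 0.2, -0.7]
width: 0.071
[ 0.48567159 -0.12058912  0.19786907] [ 0.12780832  0.21200098 -0.73563131] 0.07097469860097423 [-0.57  0.15  0.77  2.01 -0.12  1.03  0.27]
[ 0.48444559 -0.0359976   0.39303567] (np.float64(313.3730544396535), np.float64(195.4995187861189))
[(array([ 0.4821, -0.0245,  0.0587]), 0.62)]
```

View pics/w1.png

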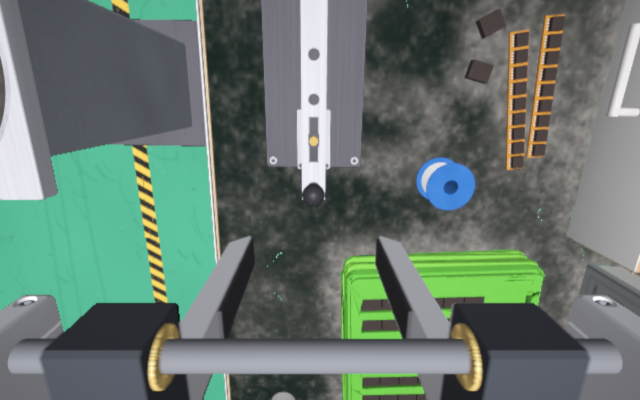

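Wrist view: knob at about (312.5,194), within 1.5 px of the prediction; pin (314,141), holes at (314,99) and (314,54).

```bash
python3 - <<'E'
from h import *
p=r.capture('wrist'); g=cv2.cvtColor(p['img'][180:212,296:330],cv2.COLOR_RGB2GRAY)
m=p['img'][170:220,290:336].max(2)<45; n,l,st,c=cv2.connectedComponentsWithStats(m.astype(np.uint8)); 
for a,b in zip(st,c): print(a,b+[290,170])
for uv in [(312.5,194.)]: print(ray(p,*uv,.086))
print('pin',ray(p,314,141,.0665),'h2',ray(p,314,54.5,.06),'h1',ray(p,314,99.5,.06))
c=cv2.cvtColor(p['img'][30:220,240:390],cv2.COLOR_RGB2BGR); cv2.imwrite('pics/w1z.png',cv2.resize(c,None,fx=3,fy=3,interpolation=cv2.INTER_CUBIC))
E
```

```text
[   0    0   46   50 2292] [312.42713787 194.4917103 ]
[42 18  1  1  1] [332. 188.]
[41 26  1  1  1] [331. 196.]
[43 28  3  2  6] [334.  198.5]
[ 0.48442799 -0.12112212  0.086     ]
pin [ 0.48498177 -0.07310677  0.0665    ] h2 [0.48355636 0.00515697 0.06      ] h1 [ 0.48427781 -0.03453409  0.06      ]
```

View pics/w1z.png

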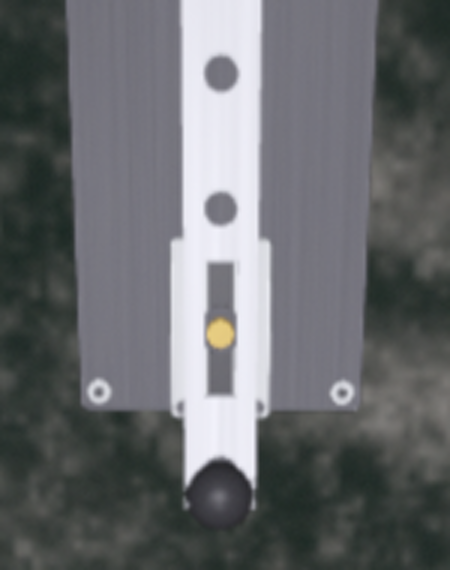

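```bash
python3 -m crank '{"claw":[-0.3,-0.2,-0.1,0,0.1,0.15,0.2,0.2],"xyz":[[0,0,-0.6],[0,0,-1.4],[0,0,-2.2],[0,0,-2.9],[0,0,-3.4],[0,0,-3.75],[0,0,-3.75],[0,0,-3.75]],"twist":[0,0,0,0,0,0,0,0]}' 8
python3 - <<'E'
from h import *
s=r.get_state(); print(s['position'],s['ft_force'],s['width'])
p=r.capture('wrist'); save(p,'w2.png'); print(proj(p,[.4847,-.1222,.086]), proj(p,s['position']))
E
```

```text
clock: 4.57
position: [0.4856, -0.1218, 0.0854]
tool_rot: [-0.006, 0.707, 0.006, 0.707]
ft_force: [-0.5, -0.1, 0.7]
width: 0.0378
[ 0.48557099 -0.12176262  0.08543882] [-0.46205773 -0.12909025  0.70269932] 0.03778423153575258
(np.float64(312.42051510274445), np.float64(241.32036546188124)) (np.float64(313.80933750850284), np.float64(240.34767084403893))
```

View pics/w2.png

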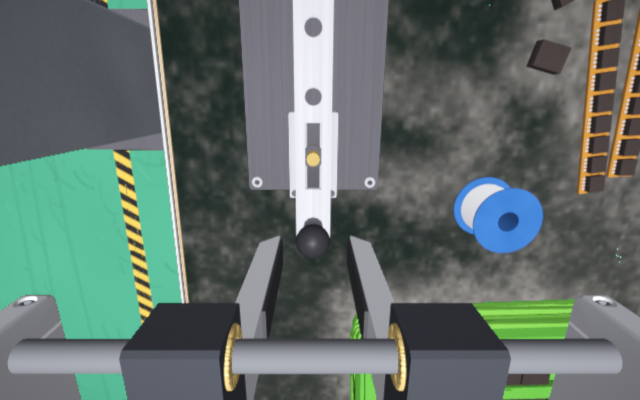

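Knob at (313,241) is centred between the fingers, and the TCP projects to (313.8,240.3). Closing.

```bash
python3 -m crank '{"claw":[0.4,0.5,0.6,0.7,0.8,0.8],"xyz":[[0,0,0],[0,0,0],[0,0,0],[0,0,0],[0,0,0],[0,0,0]],"twist":[0,0,0,0,0,0]}' 12
```

```text
clock: 5.12
position: [0.4855, -0.1219, 0.0853]
tool_rot: [-0.005, 0.707, 0.006, 0.707]
ft_force: [0.8, -0.7, -0.3]
width: 0.0096
```

```bash
python3 - <<'E'
from h import *
s=r.get_state(); print(s['position'],s['ft_force'],s['width'])
p=r.capture('wrist'); save(p,'w3.png'); p=r.capture('scene'); c=cv2.cvtColor(p['img'][130:240,160:330],cv2.COLOR_RGB2BGR); cv2.imwrite('pics/s3.png',cv2.resize(c,None,fx=4,fy=4,interpolation=cv2.INTER_CUBIC))
E
```

```text
[ 0.48553701 -0.12192466  0.08528741] [ 0.80771477 -0.66369871 -0.30161532] 0.00959973145129723
```

View pics/w3.png

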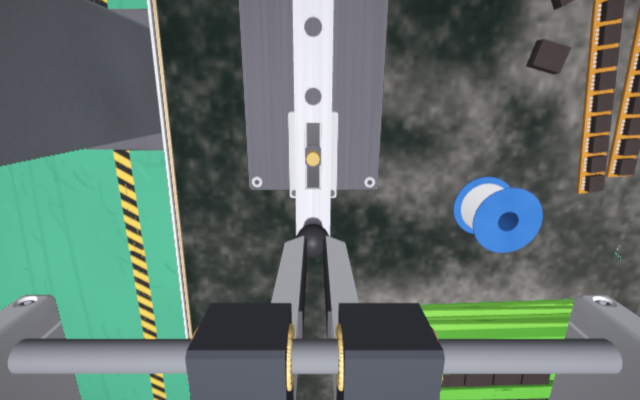

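View pics/s3.png

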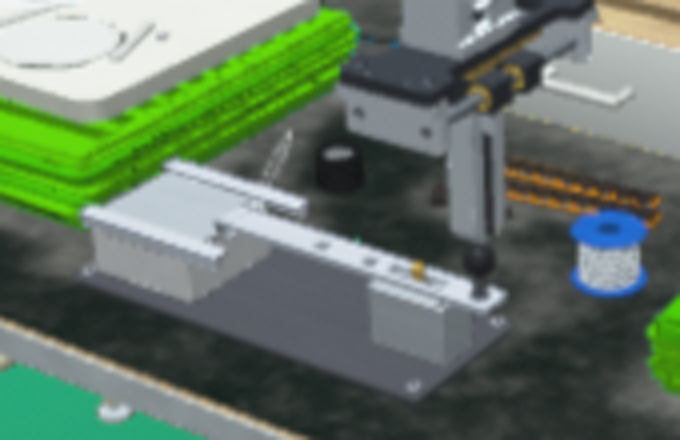

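```bash
python3 - <<'E'
from h import *
print(r.tip_extent); s=r.get_state(); P=np.array(s['position'])
p=r.capture('scene'); w=r.capture('wrist'); t=r.capture('top')
for X in (P,P-[0,0,.017],[.4847,-.1222,.086],[.4847,-.1222,.06]): 
    a=proj(p,X); print(np.round(X,4),'zoom',(a[0]-160)*4,(a[1]-130)*4,'wrist',proj(w,X),'top',proj(t,X))
c=cv2.cvtColor(t['img'][160:245,220:320],cv2.COLOR_RGB2BGR); cv2.imwrite('pics/t3.png',cv2.resize(c,None,fx=7,fy=7,interpolation=cv2.INTER_CUBIC))
E
```

```text
0.017
[ 0.4855 -0.1219  0.0852] zoom 476.61807624067296 255.29136735408792 wrist (np.float64(313.8713956567863), np.float64(240.30771590090626)) top (np.float64(288.52812636779754), np.float64(208.6293240806932))
[ 0.4855 -0.1219  0.0682] zoom 477.4185224102896 278.6674116909228 wrist (np.float64(313.9060277182903), np.float64(230.3311948793327)) top (np.float64(288.9233151912813), np.float64(209.36901133836508))
[ 0.4847 -0.1222  0.086 ] zoom 476.19664629022145 254.8332586834639 wrist (np.float64(312.5964941481049), np.float64(241.19851891805394)) top (np.float64(288.63078248535305), np.float64(208.93637450334907))
[ 0.4847 -0.1222  0.06  ] zoom 477.4218677914928 290.49926620378676 wrist (np.float64(312.78249609644735), np.float64(226.36049670871694)) top (np.float64(289.2271333168744), np.float64(210.04940394628835))
```

View pics/t3.png

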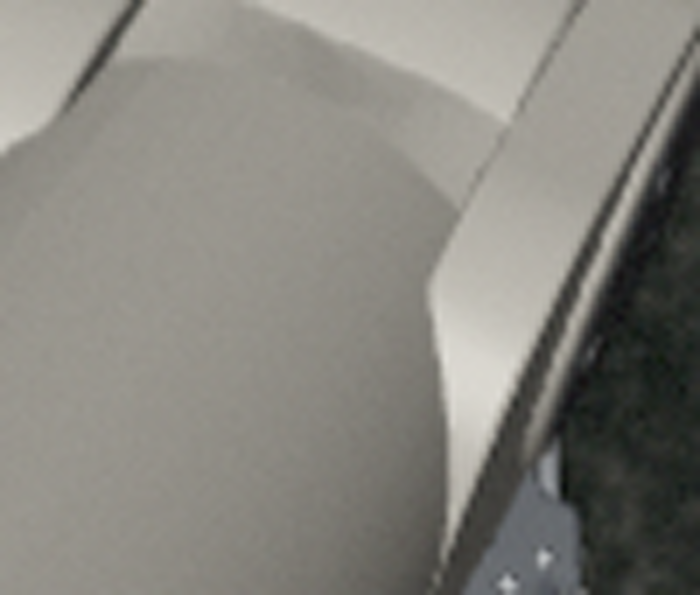

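```bash
python3 - <<'E'
from h import *
s=r.get_state(); P=np.array(s['position']); w=r.capture('wrist'); print('f',K(w), -np.array(w['R']).T@np.array(w['t'])-P); print(np.array(w['R']).round(3))
for e in (.017,.01,0,-.01,-.02):
  print(e,[np.round(proj(w,P+[sx*.0189,dy,-e]),1) for dy in (.008,-.008) for sx in(-1,1)])
c=cv2.cvtColor(w['img'][200:310,240:390],cv2.COLOR_RGB2BGR); cv2.imwrite('pics/w3z.png',cv2.resize(c,None,fx=5,fy=5,interpolation=cv2.INTER_CUBIC))
E
```

```text
f 333.16432660743317 [-0.00105579  0.08467931  0.1951048 ]
[[ 1.     0.016  0.001]
 [ 0.015 -0.957  0.288]
 [ 0.005 -0.288 -0.958]]
0.017 [array([286.1, 218.9]), array([342. , 219.8]), array([286.3, 240.8]), array([341.1, 241.6])]
0.01 [array([285.3, 222.6]), array([342.9, 223.4]), array([285.5, 245. ]), array([341.9, 245.8])]
0 [array([283.9, 228.1]), array([344.2, 229. ]), array([284.2, 251.5]), array([343.2, 252.3])]
-0.01 [array([282.5, 234.2]), array([345.6, 235.2]), array([282.8, 258.5]), array([344.5, 259.4])]
-0.02 [array([280.9, 241. ]), array([347.2, 242. ]), array([281.2, 266.3]), array([346. , 267.2])]
```

View pics/w3z.png

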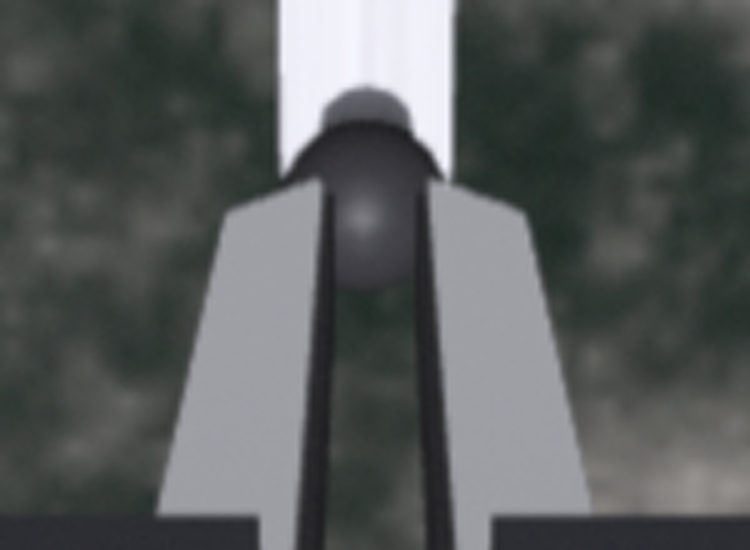

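The picture shows the fingertips ending above the ball: the tip corners at (281,238) and (347,238) fit a tip about 18 mm behind the reported TCP, not 17 mm ahead. So the fingers closed on air, about 30–35 mm too high. Knob predictions in the wrist view held at two heights, so the arm pose is right. I'll reopen, descend in guarded steps and re-check by camera.

```bash
python3 -m crank '{"claw":[0.4,0.2,0.2,0.2,0.2,0.2],"xyz":[[0,0,0],[0,0,0],[0,0,0],[0,0,0],[0,0,0],[0,0,0]],"twist":[0,0,0,0,0,0]}' 12
python3 -m crank '{"claw":[0.2,0.2,0.2,0.2,0.2],"xyz":[[0,0,-0.15],[0,0,-0.3],[0,0,-0.45],[0,0,-0.6],[0,0,-0.6]],"twist":[0,0,0,0,0]}' 12
cat > look.py <<'E'
from h import *
import sys
n=sys.argv[1]; s=r.get_state(); print(s['clock'],np.round(s['position'],4),np.round(s['ft_force'],2),s['width'])
p=r.capture('wrist'); save(p,'w%s.png'%n); q=r.capture('scene'); c=cv2.cvtColor(q['img'][130:240,160:330],cv2.COLOR_RGB2BGR); c=cv2.resize(c,None,fx=3,fy=3,interpolation=cv2.INTER_CUBIC)
d=cv2.resize(cv2.cvtColor(p['img'][0:310,200:430],cv2.COLOR_RGB2BGR),(245,330)); cv2.imwrite('pics/c%s.png'%n,np.hstack([c,d]))
E
python3 look.py 4
```

```text
clock: 5.92
position: [0.4855, -0.122, 0.0852]
tool_rot: [-0.005, 0.707, 0.006, 0.707]
ft_force: [-0.3, 0.4, 0.1]
width: 0.0374
clock: 6.33
position: [0.4849, -0.1219, 0.0661]
tool_rot: [-0.006, 0.708, 0.005, 0.707]
ft_force: [0.0, -0.6, -0.2]
width: 0.0375
6.3333 [ 0.4849 -0.1219  0.0661] [ 0.01 -0.62 -0.17] 0.03749641747456373
```

View pics/c4.png

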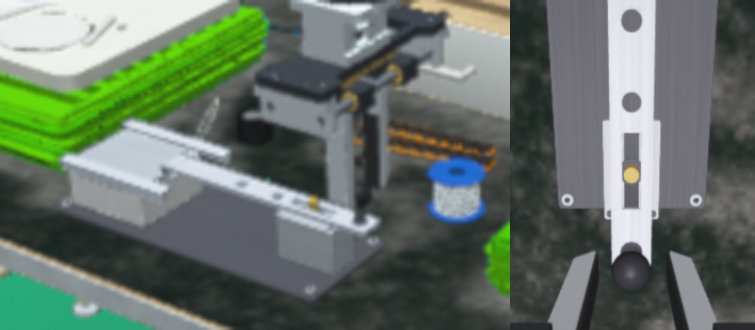

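The fingers now straddle the ball at about its upper half and the ball is still centred. Going 15 mm further.

```bash
python3 -m crank '{"claw":[0.2,0.2,0.2,0.2,0.2],"xyz":[[0,0,-0.15],[0,0,-0.3],[0,0,-0.45],[0,0,-0.5],[0,0,-0.5]],"twist":[0,0,0,0,0]}' 12
python3 look.py 5
```

```text
clock: 6.85
position: [0.4851, -0.122, 0.0516]
tool_rot: [-0.005, 0.707, 0.005, 0.707]
ft_force: [-0.0, -0.2, -0.0]
width: 0.0376
6.85 [ 0.4851 -0.122   0.0516] [-0.01 -0.21 -0.01] 0.03759647219290334
```

View pics/c5.png

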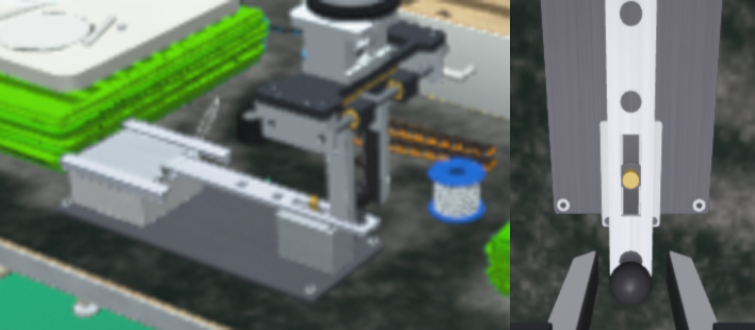

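View pics/w5.png

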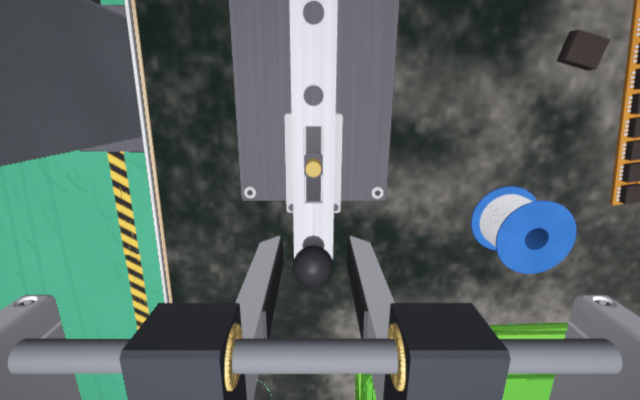

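Ball at (313,265), between the pads at mid-height. Closing.

```bash
python3 -m crank '{"claw":[0.4,0.5,0.6,0.7,0.8,0.8],"xyz":[[0,0,0],[0,0,0],[0,0,0],[0,0,0],[0,0,0],[0,0,0]],"twist":[0,0,0,0,0,0]}' 12
```

```text
clock: 7.45
position: [0.4855, -0.122, 0.0522]
tool_rot: [-0.005, 0.707, 0.005, 0.707]
ft_force: [0.3, -0.3, 0.1]
width: 0.0209
```

Gripped at 20.9 mm on the 22 mm ball. Lifting along the hinge arc to ~0.22 rad.

```bash
python3 -m crank '{"claw":[0.8,0.8,0.8,0.8,0.8,0.8,0.8,0.8,0.8],"xyz":[[0,0.03,0.17],[0,0.06,0.34],[0,0.09,0.5],[0,0.13,0.67],[0,0.17,0.84],[0,0.22,1.0],[0,0.29,1.25],[0,0.36,1.46],[0,0.36,1.46]],"twist":[0,0,0,0,0,0,0,0,0]}' 20
python3 look.py 6
```

```text
clock: 8.2
position: [0.4861, -0.1106, 0.0972]
tool_rot: [-0.006, 0.707, 0.006, 0.708]
ft_force: [0.3, -0.4, -1.1]
width: 0.0204
8.2 [ 0.4861 -0.1106  0.0972] [ 0.27 -0.37 -1.11] 0.02037965204538645
```

View pics/c6.png

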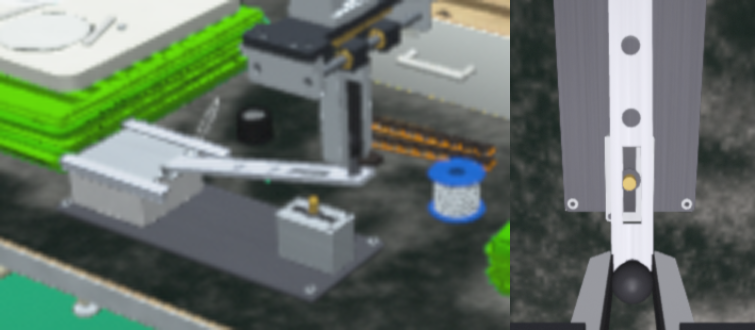

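Lifted: the pin stands clear below the bar. Drawing open 79 mm (the measured pin-to-hole-2 distance), following the base axis.

```bash
python3 -m crank '{"claw":[0.8,0.8,0.8,0.8,0.8,0.8,0.8,0.8,0.8,0.8,0.8,0.8,0.8,0.8],"xyz":[[0,-0.1,0],[0,-0.3,0],[0,-0.5,0],[0.01,-0.75,0],[0.01,-1.0,0],[0.01,-1.25,0],[0.02,-1.5,0],[0.02,-1.75,0],[0.02,-2,0],[0.02,-2.25,0],[0.03,-2.45,0],[0.03,-2.58,0],[0.03,-2.63,0],[0.03,-2.63,0]],"twist":[0,0,0,0,0,0,0,0,0,0,0,0,0,0]}' 20
python3 look.py 7
```

```text
clock: 9.47
position: [0.4864, -0.1908, 0.0961]
tool_rot: [-0.006, 0.707, 0.005, 0.707]
ft_force: [0.0, -3.1, -1.2]
width: 0.0206
9.4667 [ 0.4864 -0.1908  0.0961] [ 0.02 -3.07 -1.16] 0.020554798458293465
```

View pics/c7.png

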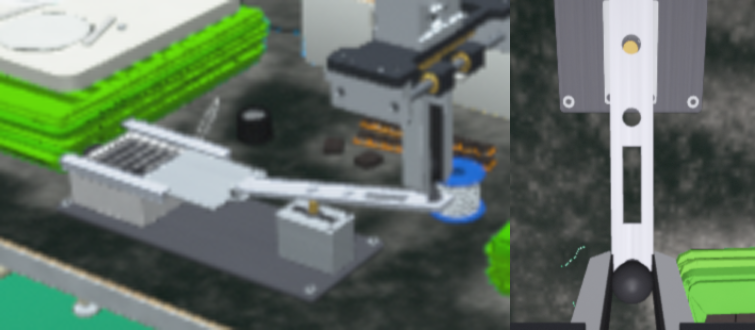

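View pics/w7.png

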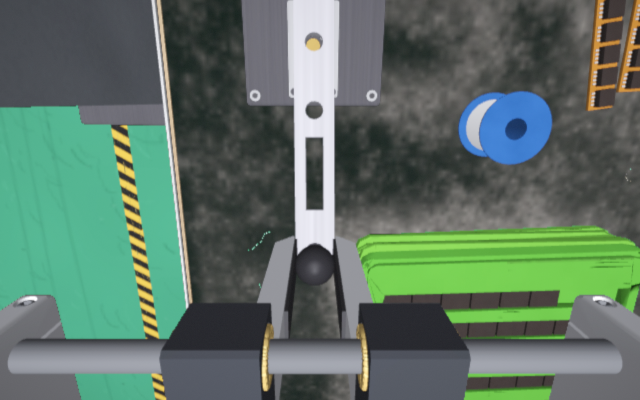

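Wrist view: pin at (313,44) shows centred through hole 2 at (313.7,42), damper open. Lowering in steps along the arc and watching the force.

```bash
python3 -m crank '{"claw":[0.8,0.8,0.8,0.8,0.8],"xyz":[[0,-0.03,-0.08],[0,-0.06,-0.16],[0,-0.09,-0.24],[0,-0.11,-0.32],[0,-0.11,-0.32]],"twist":[0,0,0,0,0]}' 20
python3 -m crank '{"claw":[0.8,0.8,0.8,0.8,0.8],"xyz":[[0,-0.02,-0.06],[0,-0.04,-0.12],[0,-0.06,-0.2],[0,-0.06,-0.2],[0,-0.06,-0.2]],"twist":[0,0,0,0,0]}' 20
python3 look.py 8
```

```text
clock: 9.98
position: [0.4861, -0.1934, 0.0858]
tool_rot: [-0.005, 0.707, 0.005, 0.707]
ft_force: [0.4, -1.2, -0.7]
width: 0.0207
clock: 10.4
position: [0.4862, -0.1951, 0.0802]
tool_rot: [-0.005, 0.707, 0.006, 0.707]
ft_force: [1.1, 0.1, -0.3]
width: 0.0208
10.4 [ 0.4862 -0.1951  0.0802] [ 1.15  0.08 -0.29] 0.020774657612957055
```

View pics/c8.png

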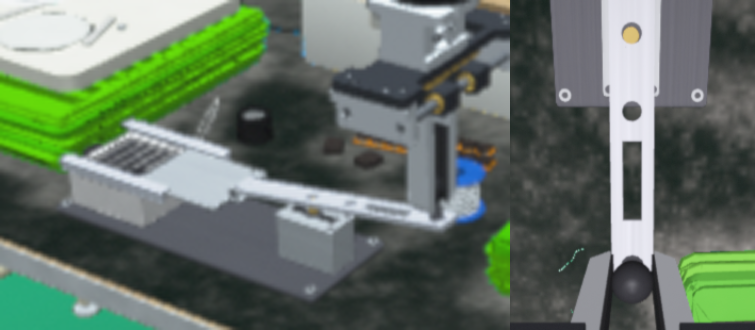

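View pics/w8.png

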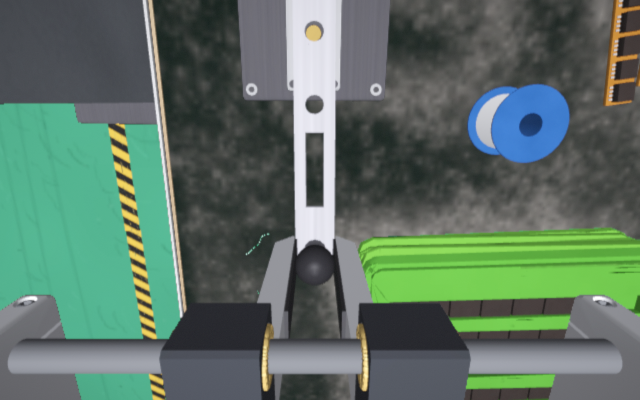

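Pin (313.5,32.5) lies within hole 2 (314,31) once parallax is allowed for, and there is no contact force. Continuing down.

```bash
python3 -m crank '{"claw":[0.8,0.8,0.8,0.8,0.8],"xyz":[[0,-0.02,-0.08],[0,-0.03,-0.14],[0,-0.04,-0.17],[0,-0.04,-0.17],[0,-0.04,-0.17]],"twist":[0,0,0,0,0]}' 20
python3 -m crank '{"claw":[0.8,0.8,0.8,0.8,0.8],"xyz":[[0,-0.02,-0.08],[0,-0.03,-0.14],[0,-0.04,-0.17],[0,-0.04,-0.17],[0,-0.04,-0.17]],"twist":[0,0,0,0,0]}' 20
python3 look.py 9
```

```text
clock: 10.92
position: [0.4863, -0.1964, 0.0752]
tool_rot: [-0.005, 0.707, 0.005, 0.707]
ft_force: [-0.1, -0.6, -1.0]
width: 0.0207
clock: 11.33
position: [0.4863, -0.1976, 0.0701]
tool_rot: [-0.005, 0.707, 0.005, 0.707]
ft_force: [-0.6, -0.9, -1.0]
width: 0.0204
11.3333 [ 0.4863 -0.1976  0.0701] [-0.65 -0.86 -1.  ] 0.020413150640084574
```

View pics/c9.png

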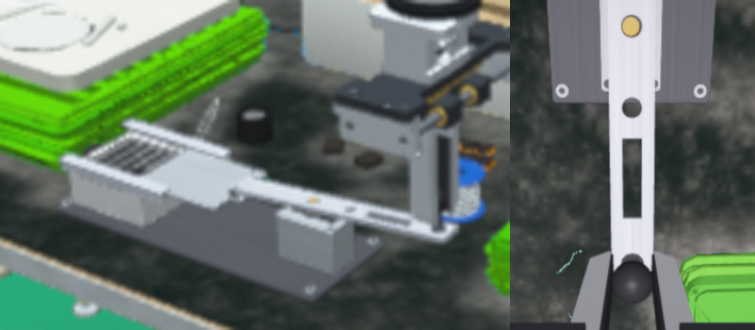

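The pin is inside hole 2 (tilt ~0.09 rad, no resting force). Lowering on down.

```bash
python3 -m crank '{"claw":[0.8,0.8,0.8,0.8],"xyz":[[0,-0.02,-0.08],[0,-0.04,-0.16],[0,-0.04,-0.2],[0,-0.04,-0.2]],"twist":[0,0,0,0]}' 20
python3 -m crank '{"claw":[0.8,0.8,0.8,0.8],"xyz":[[0,-0.02,-0.08],[0,-0.04,-0.16],[0,-0.04,-0.2],[0,-0.04,-0.2]],"twist":[0,0,0,0]}' 20
python3 -m crank '{"claw":[0.8,0.8,0.8,0.8],"xyz":[[0,-0.01,-0.06],[0,-0.02,-0.12],[0,-0.02,-0.15],[0,-0.02,-0.15]],"twist":[0,0,0,0]}' 20
python3 look.py 10
```

```text
clock: 11.77
position: [0.4862, -0.1988, 0.0638]
tool_rot: [-0.005, 0.707, 0.005, 0.707]
ft_force: [-0.2, 0.2, -1.7]
width: 0.0206
clock: 12.1
position: [0.4862, -0.2, 0.0579]
tool_rot: [-0.005, 0.707, 0.005, 0.707]
ft_force: [-0.3, 1.5, -0.9]
width: 0.0205
clock: 12.43
position: [0.4863, -0.2007, 0.0535]
tool_rot: [-0.006, 0.707, 0.005, 0.707]
ft_force: [-0.6, -0.4, -0.4]
width: 0.0208
12.4333 [ 0.4863 -0.2007  0.0535] [-0.62 -0.38 -0.37] 0.020805366758293663
```

View pics/c10.png

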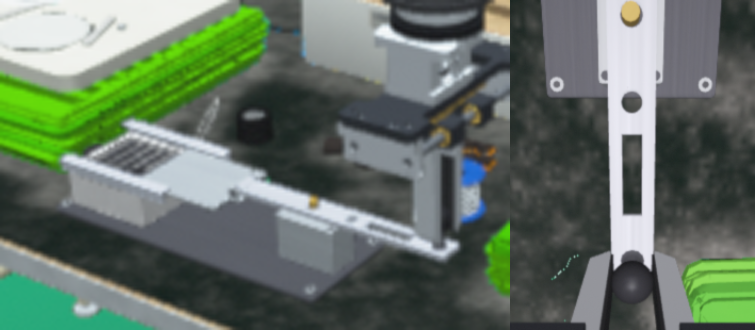

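Nearly flat, with the pin protruding through hole 2. I'll open slowly so the bar settles; the gap limits are fine (spool at x≈0.61).

```bash
python3 -m crank '{"claw":[0.7,0.6,0.5,0.4,0.3,0.2,0.2,0.2],"xyz":[[0,0,-0.03],[0,0,-0.03],[0,0,-0.03],[0,0,-0.03],[0,0,-0.03],[0,0,-0.03],[0,0,-0.03],[0,0,-0.03]],"twist":[0,0,0,0,0,0,0,0]}' 5
python3 -m crank '{"claw":[0.2,0.2,0.2,0.2,0.2,0.2,0.2,0.2,0.2,0.2],"xyz":[[0,0,0.3],[0,0,0.6],[0,0,1],[0,0,1.5],[0,0,2],[0,0,2.5],[0,0,3],[0,0,3.2],[0,0,3.2],[0,0,3.2]],"twist":[0,0,0,0,0,0,0,0,0,0]}' 5
python3 look.py 11
```

```text
clock: 13.2
position: [0.4864, -0.2005, 0.0528]
tool_rot: [-0.005, 0.707, 0.006, 0.707]
ft_force: [-0.5, -0.5, -0.5]
width: 0.0379
clock: 14.03
position: [0.4865, -0.2003, 0.149]
tool_rot: [-0.006, 0.707, 0.006, 0.707]
ft_force: [-0.1, -0.2, -0.3]
width: 0.0377
14.0333 [ 0.4865 -0.2003  0.149 ] [-0.13 -0.21 -0.28] 0.037745530313031274
```

View pics/c11.png

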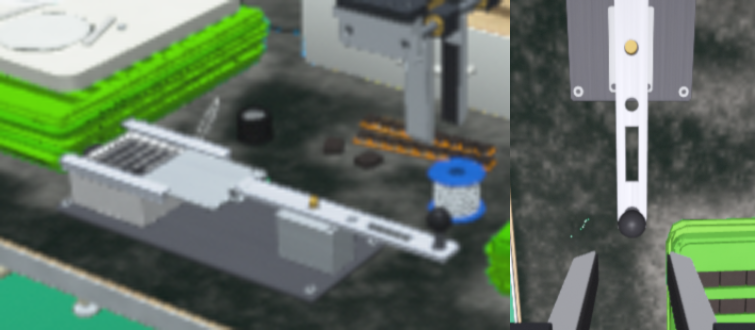

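View pics/w11.png

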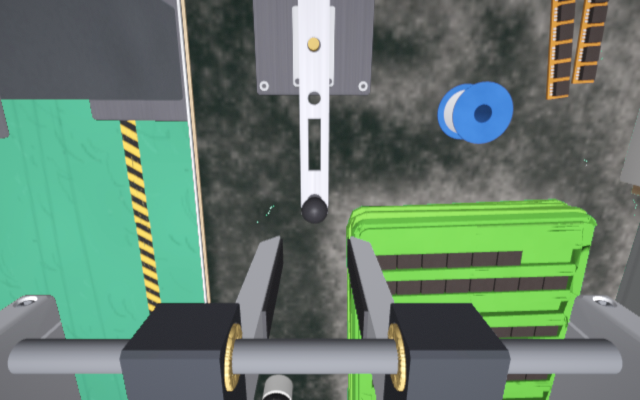

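The pin protrudes from hole 2 at (313,44), the knob is free at (314,210) and the fingers are clear. A quick height check of the knob, plus the spool position:

```bash
python3 - <<'E'
from h import *
from scipy.optimize import least_squares
w=r.capture('wrist'); s=r.capture('scene')
c=cv2.cvtColor(s['img'][185:225,280:340],cv2.COLOR_RGB2BGR); cv2.imwrite('pics/s12.png',cv2.resize(c,None,fx=10,fy=10,interpolation=cv2.INTER_CUBIC))
f=lambda X: np.r_[np.subtract(proj(w,X),(314.5,210)),np.subtract(proj(s,X),(305.8,202.3))]
o=least_squares(f,[.486,-.2,.086]); print(o.x,o.fun)
for z in (.086,.09,.1): print(z,ray(w,314.5,210,z)[1], proj(s,[.4865,ray(w,314.5,210,z)[1],z]))
for q in ('solder_spool','loupe','jar_grease'): print(q,[(np.round(d['xyz'],3),round(d['confidence'],2)) for d in r.find_in(q,s)][:1])
print(r.get_state()['ft_force'])
E
```

```text
[ 0.48647363 -0.20107652  0.08468471] [ 0.04315819  0.05266573 -0.19586681  0.0583461 ]
0.086 -0.20059788050481356 (np.float64(305.4442277738338), np.float64(201.83689955066825))
0.09 -0.19927827253608055 (np.float64(304.9857437429298), np.float64(200.27776419825258))
0.1 -0.1959792526142481 (np.float64(303.835265923617), np.float64(196.36541279808736))
solder_spool [(array([ 0.62 , -0.135,  0.03 ]), 0.89)]
loupe [(array([0.636, 0.12 , 0.017]), 0.68)]
jar_grease [(array([ 0.436, -0.478,  0.028]), 0.55)]
[-0.57875147 -0.4032039   0.01794944]
```

View pics/s12.png

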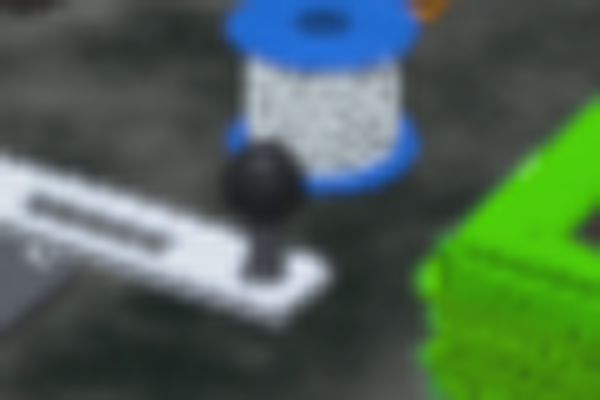

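The knob's ball shows at about (306,202.5), which triangulates to a height of 84.7 mm, against 86 mm when flat. The bystanders have not moved. Handing in.

```bash
python3 -c "
from workcell import r
print(r.job_done())"
```

```text
the job is handed in; nothing more can be done
None
```

The job is handed in, about 14 s into the 56 s allowed. The stay is off its old position, the damper is drawn open about 79 mm, and the second round hole is over the pin with the knob released.

**How it went:** I lifted the stay by its knob to about 0.22 rad and drew it open by the distance measured from the pictures. I then lowered it in small steps over the pin. The wrist force read under 2 N at every stop on the way down, so no feeling for the hole was needed.

**Last checks:**
- **Pin and hole:** the wrist picture shows the brass pin protruding through the second hole.
- **Flatness:** the knob triangulated to 84.7 mm above the bench, against 86 mm when flat. That agrees within the 2 mm calibration.
- **Let go:** the fingers are about 60 mm above the knob and touch nothing.
- **Bystanders:** the spool, loupe and jar were all within about 3 mm of their starting positions in the scene camera. The finder is only good to about 4 mm.

**What disagreed:** the fingertips did not match the stated tool data. In the pictures they ended about 18 mm behind the reported TCP, not 17 mm ahead of it. Because of this, my first grasp closed on air above the ball, without any contact. I lowered the gripper a further 34 mm under camera checks, and the second grasp held the ball.

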